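# Lay the duck egg and the hen's egg in the egg tray

## Task

Move the two eggs from the two-bay rack into the egg tray, each lying in its dimple with its ends towards the two fences: the bigger egg (the duck egg) in the empty pocket at the end of the tray, the smaller one (the hen's egg) in the middle pocket, next to the egg that is already there. In the rack an egg can only be taken by its two ends and in the tray there is only room beside its flanks, so set it down on the little egg rest to change your grip. The shells are fragile: hold them lightly, set them down softly without dropping, bumping or pressing them, and leave the third egg and everything else on the worktop where it is.

Things in the scene. Friction and masses are not known exactly. Their poses are not given: they have to be found in the camera images.
- duck_egg_center (a point): an egg-coloured hard egg lying on its side; 68 mm long along its own x axis (the blunt end is at -x, hardly blunter than the other), 48 mm thick at the middle; 75 g or so. The point is its centre. The bigger egg; starts in one of the rack's two bays. More than 15 N between it and tray, rack, rest, worktop or another egg cracks it; so do a drop of more than about 8 mm and more than 80 N of finger contact in all (about 40 N a finger)
- hen_egg_center (a point): an egg-coloured hard egg lying on its side; 60 mm long along its own x axis (the blunt end is at -x, hardly blunter than the other), 42 mm thick at the middle; 60 g or so. The point is its centre. The smaller of the two eggs in the rack, as fragile as the duck egg
- tray_egg_center (a point): an egg-coloured hard egg lying on its side; 60 mm long along its own x axis (the blunt end is at -x, hardly blunter than the other), 42 mm thick at the middle; 60 g or so. The point is its centre. The egg that already lies in the tray, in the pocket at one end; leave it there, and as fragile
- egg_tray: fixed light-wood tray, 90 x 256 mm, base 6 to 12 mm up; origin under its middle, y along it. Fences 6 mm thick on its long sides: inner faces 78 mm apart, tops 60 mm up. Between them three pockets along y, 80 mm apart: a dimple each, an oval grey dish on a soft spring (rim 45 x 36 mm, top 30 mm up), in which an egg lies along the tray's x, its ends 5 to 9 mm from the fences, its flanks free
- pocket_end (a point): middle of the empty end pocket's dimple, 26 mm above the worktop (x, y, z as the tray's): the duck egg's pocket. The dish is sprung: it gives way downwards by up to 6 mm, 1 to 10 N. The underside of an egg that lies in it is level with this point, so its centre is half its thickness (duck 24 mm, hen 21 mm) above it
- pocket_middle (a point): the same point of the middle pocket: the hen's egg's pocket
- pocket_taken (a point): the same point of the pocket that the third egg lies in
- egg_rack: fixed light-wood rack where the two eggs start, base 80 x 136 mm, 6 to 12 mm up; origin under its middle. Three walls along its x, 74 mm long, 6 mm thick, tops 64 mm up, make two bays side by side along y, each 58 mm wide, open at both x ends. In each an egg lies along the rack's x in a dimple like the tray's, so that only its ends can be reached
- rest_seat (a point): middle of the dimple of the egg rest, 26 mm above the worktop; x is the way an egg lies in it. The rest is a fixed round foot of light wood, 68 mm across, its top 12 mm up, with one dimple like the tray's and nothing round it: an egg lying there can be taken by its ends or its flanks
- mug: bystander: tall floral mug upside down, 118 mm high, 69 mm across, handle at its -y; leave it alone. Origin at its foot
- tea_tin: bystander: round tea tin, 88 mm high, 68 mm across; origin at its foot
- biscuit_box: bystander: clear box with biscuits, 76 x 69 x 43 mm; origin at its foot
- egg_timer: bystander: kitchen timer, 61 x 60 x 52 mm; origin at its foot
- creamer_a: bystander: milk portion pot, 39 mm across, 21 mm high; origin at its foot
- creamer_b: bystander: another such pot
There are look-alikes about, which are no part of the job. What is shaped like the part that bears tray_egg_center but grey or yellow is not meant.

How it is judged:
By the outcome, as a careful person would: the job done as asked, in the order asked, and still so for the second after the job is handed in, with the robot touching nothing.
It also fails if it takes over 72 s, if anything falls off the work surface, if the arm or the gripper's body presses on something with over 40 N, if the wrist force passes 120 N, or if a joint passes its speed limit or range.

## Robot

A 7-joint arm with a two-finger parallel gripper is mounted at the origin on a cart in front of the work surface, level with it; the furniture and walls round the work are solid. World frame = base frame: x ahead of the robot, y to its left, z up, the work surface at z = 0. Lengths are in m, angles in rad, forces in N, time in s.
With the tool pointing down it reaches from about 0.4 to 0.85 m from the base axis. Payload 4.5 kg.
Tool frame: the origin (TCP) lies midway between the tips of the shut fingers; the grasp point (between the pads) lies 19 mm behind it; z points along the fingers, y is the line along which they close (so a half turn about z gives the same grasp; the last joint's range is limited). The gripper opens to 88 mm and grips with 3 to 60 N. Pads are 18 mm wide; open, the fingers measure 123 mm over their backs; the gripper's body (75 mm by 187 mm) begins 45 mm behind the grasp point.
Start: joints at [-1.098, 0.689, -0.195, 1.565, 0.157, 0.902, -0.215], TCP at [0.266, 0.566, 0.239] pointing down, gripper open.
Joint ranges: [-3.01, 3.01], [-0.46, 2.08], [-1.47, 1.51], [0.13, 2.56], [-1, 4.14], [0.04, 2.09], [-2.66, 2.66]. Speed limits (rad/s): [2.57, 2.57, 3.14, 3.14, 3.14, 3.14, 3.14].

## Interface

Orientations are given as a unit quaternion [x, y, z, w].
In Python, from plant import r gives the robot as it stands.
- The arm moves only by the tool carry_out, never from a script. Its argument "plan" is a list of rows, each an object with "rot": the turn, a rotation vector about the tool's x, y, z in rad, a list of three; "xyz": the shift along the tool's x, y, z in m, a list of three; "grip": the closure in counts, from 0 (fully open) to 255 (shut). In form: [{"rot": [wx, wy, wz], "xyz": [dx, dy, dz], "grip": grip}, ...]. A call has 1 to 8 rows; each row is the pose to reach, as a shift and turn from the pose commanded when the call began, along the tool's axes at that moment; what a row does not reach only later rows make up. A row lasts 1/12 s, in which the tool goes at most 41.7 mm and 7.16 degrees, less where a joint would pass 70% of its speed; a pose out of reach is approached as far as the arm can. A call with a gripper value outside its range is refused whole. The fingers move at their own pace and stop on an object; "squeeze" is the grip in N (left out, the last holds). Time passes only in rows, so rows that repeat a pose let the fingers close. It gives the time, the measured TCP pose, the force, the opening and the grip force at its end, in the units of the state.
- r.get_state(): the state, without advancing time (a new reading comes with each control period).
- r.snapshot(name): name is "scene" or "top"; returns the picture (400x640x3 uint8, red, green, blue); there is no depth.
- r.camera_params(name): a dict with "fx", "fy", "cx", "cy" (pixels), "position" and "attitude" of the camera in the world. Camera axes: x right, y down, z forward; pixel columns grow to the right and rows downward; lengths in m; the calibration is good to about 2 mm. A picture is of the moment at which its call begins. camera_params takes no time and is no camera call.
- r.finish_job(): hands the job in; it is judged then, once.
The state is a dict: "clock": time; "q": joint angles; "qd": joint speeds; "joint_torque": joint torques, N m; "tool_pos": TCP position; "eef_rot": TCP orientation; "contact_force": force on the tool from outside, world axes, zero at the start; "moment": the same for the moment, N m; "opening": opening from 0.0 (shut) to 1.0 (fully open); "finger_force": force on a finger pad.
Only numpy, scipy, OpenCV 4.12 (cv2) and the standard library are available. Lean on these libraries where they do the work, as an engineer would, in place of code of your own. Each camera call takes 0.05 s, during which the arm holds its last target. There are 200 camera calls.

## Working session

There is one attempt and no reset: what is moved stays moved. The work goes in short steps, Python scripts to look and compute and a tool call to move; the robot and the scene stay as the last step left them, time stands still between calls to the robot, and variables do not carry over. Pictures are saved under pics/ and viewed, at most 10 in all, crops included, and the job is handed in when it is done.

Besides the shell and the picture viewer there is one more tool, called after ">>>" by a JSON object that holds its "method" and its "body". carry_out: Moves the arm, as the interface text tells. Its arguments: {"type":"object","properties":{"plan":{"type":"array"},"squeeze":{"type":"number"}},"required":["plan"]}

```bash
ls; mkdir -p pics
python3 - <<'E'
from plant import r
import cv2
s=r.get_state();print({k:s[k] for k in('clock','tool_pos','eef_rot','opening','contact_force')})
for n in('scene','top'):
    cv2.imwrite(f'pics/{n}0.png',r.snapshot(n)[:,:,::-1]);print(n,r.camera_params(n))
E
```

```text
pics
{'clock': 0.0, 'tool_pos': array([0.26530623, 0.56520881, 0.23789957]), 'eef_rot': array([ 2.17595521e-01,  9.76038600e-01, -9.06252412e-04, -1.36876207e-04]), 'opening': 0.9983091779184939, 'contact_force': array([-0.08232042, -0.06650863,  0.06470775])}
scene {'fx': 439.8645120120878, 'fy': 439.8645120120878, 'cx': 320.82970993898704, 'cy': 205.21040373804496, 'position': array([-0.18766515, -0.1693793 ,  1.1463654 ]), 'attitude': array([ 0.78044401, -0.54613433,  0.17844603, -0.24657953])}
top {'fx': 451.33457886086364, 'fy': 451.33457886086364, 'cx': 324.30196486385427, 'cy': 194.85487225812633, 'position': array([0.43772126, 0.08373936, 1.18639593]), 'attitude': array([ 0.71510313, -0.69693814,  0.03864823, -0.03756395])}
```

View pics/top0.png

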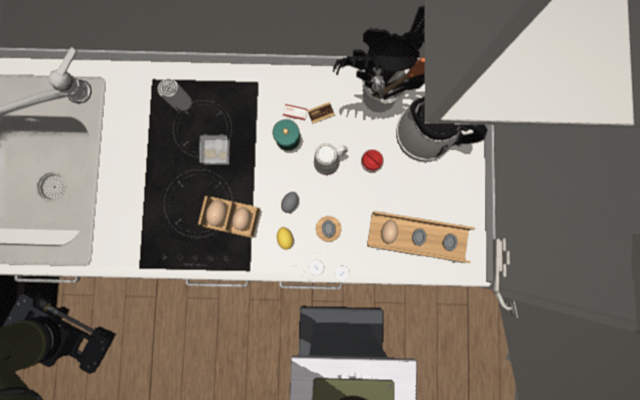

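View pics/scene0.png

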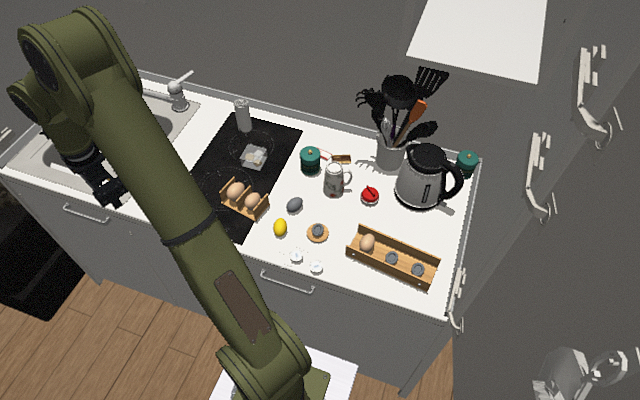

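Top view: the rack eggs are at (215,213) and (241,218), and the rest is at (329,229). The tray holds an egg at (389,231), with empty dimples at (419,237) and (450,242). Candidates that could be mistaken for an egg are the grey egg (290,201), the yellow egg (285,238) and the tray egg (389,231). I choose the two egg-coloured ones in the rack, and will check them in one close crop.

```bash
cat > h.py <<'E'
import numpy as np, cv2
from scipy.spatial.transform import Rotation as R
def ray(c,u,v):
    d=R.from_quat(c['attitude']).apply([(u-c['cx'])/c['fx'],(v-c['cy'])/c['fy'],1.]);return c['position'],d
def plane(c,u,v,z):
    o,d=ray(c,u,v);return o+d*(z-o[2])/d[2]
def tri(c1,p1,c2,p2):
    o1,d1=ray(c1,*p1);o2,d2=ray(c2,*p2)
    t=np.linalg.lstsq(np.c_[d1,-d2],o2-o1,rcond=None)[0]
    a=o1+t[0]*d1;b=o2+t[1]*d2;return (a+b)/2,np.linalg.norm(a-b)
def proj(c,p):
    q=R.from_quat(c['attitude']).inv().apply(np.array(p)-c['position']);return q[0]/q[2]*c['fx']+c['cx'],q[1]/q[2]*c['fy']+c['cy']
E
python3 - <<'E'
import cv2,numpy as np
from h import *
t=cv2.imread('pics/top0.png');s=cv2.imread('pics/scene0.png')
a=cv2.resize(t[190:270,190:345],None,fx=5,fy=5,interpolation=2)
b=cv2.resize(s[170:290,210:370],None,fx=5,fy=5,interpolation=2)[:,:775]
b=cv2.resize(s[175:285,215:445],(775,371),interpolation=2)
a=cv2.resize(t[192:270,195:350],(775,390),interpolation=2)
cv2.imwrite('pics/crop0.png',np.vstack([a[:225],b]))
for im,n,pts in((t,'t',[(215,213),(241,218),(389,231),(205,225),(400,215),(380,245),(329,229),(419,237),(329,240)]),(s,'s',[(234,191),(252,201),(367,243),(317,230),(391,258),(318,240),(380,240)])):
    h=cv2.cvtColor(im,cv2.COLOR_BGR2HSV);print(n,[(p,h[p[1],p[0]].tolist()) for p in pts])
    g=((h[:,:,1]<60)&(h[:,:,2]>50)&(h[:,:,2]<150)).astype('uint8')
    N,l,st,ce=cv2.connectedComponentsWithStats(g,connectivity=4)
    for i in range(1,N):
        if 40<st[i,4]<400 and 190<ce[i,0]<480 and 180<ce[i,1]<300:
            m=cv2.moments((l==i).astype('uint8'),True);print(ce[i].round(2),st[i].tolist(),'ang',np.degrees(.5*np.arctan2(2*m['mu11'],m['mu20']-m['mu02'])).round(1))
E
```

```text
t [((215, 213), [15, 69, 230]), ((241, 218), [16, 73, 227]), ((389, 231), [16, 71, 229]), ((205, 225), [15, 110, 114]), ((400, 215), [16, 65, 220]), ((380, 245), [16, 112, 198]), ((329, 229), [75, 4, 142]), ((419, 237), [90, 2, 134]), ((329, 240), [16, 113, 198])]
[289.74 202.29] [281, 192, 18, 22, 288] ang -62.3
[257.06 223.4 ] [254, 210, 7, 27, 47] ang -77.0
[328.07 228.28] [322, 220, 13, 17, 174] ang 82.0
[418.92 236.53] [413, 229, 13, 16, 173] ang -80.4
[449.89 241.71] [443, 234, 14, 17, 177] ang -79.8
[190.36 268.8 ] [139, 260, 110, 12, 122] ang 2.1
[201.83 282.65] [187, 279, 37, 7, 48] ang 2.6
[315.93 286.  ] [281, 283, 63, 7, 117] ang 0.8
s [((234, 191), [15, 78, 231]), ((252, 201), [15, 81, 221]), ((367, 243), [17, 77, 235]), ((317, 230), [105, 8, 129]), ((391, 258), [99, 14, 131]), ((318, 240), [17, 125, 225]), ((380, 240), [16, 129, 77])]
[294.41 205.67] [286, 197, 17, 18, 222] ang -51.5
[368.44 203.44] [361, 200, 17, 7, 45] ang 6.0
[443.9 208.1] [429, 201, 26, 15, 142] ang 21.3
[262.34 213.89] [254, 205, 16, 18, 44] ang -49.5
[317.21 229.53] [312, 224, 12, 12, 112] ang -65.0
[391.49 257.23] [386, 251, 12, 13, 122] ang -53.0
[417.54 269.05] [412, 263, 12, 13, 130] ang -76.4
```

View pics/crop0.png

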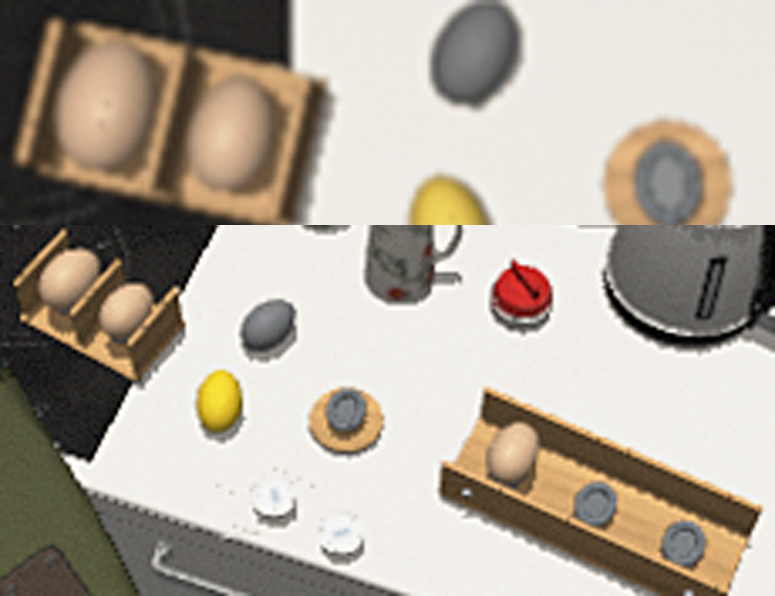

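The crop shows the bigger egg (duck) in the left bay at top (216,213) and the hen's egg at (242,218). The grey and yellow look-alikes stand apart from both. Now I'll measure.

```bash
cat > meas.py <<'E'
from plant import r
from h import *
C={n:r.camera_params(n) for n in('scene','top')}
def blobs(im,kind,box):
    h=cv2.cvtColor(im,cv2.COLOR_BGR2HSV).astype(int)
    g=(h[:,:,1]<60)&(h[:,:,2]>50)&(h[:,:,2]<152) if kind=='grey' else (abs(h[:,:,0]-15)<6)&(h[:,:,1]>50)&(h[:,:,1]<100)&(h[:,:,2]>120)
    g=cv2.morphologyEx(g.astype('uint8'),cv2.MORPH_OPEN,np.ones((3,3)))
    cs,_=cv2.findContours(g,cv2.RETR_EXTERNAL,cv2.CHAIN_APPROX_NONE);out=[]
    for c in cs:
        if cv2.contourArea(c)>60 and len(c)>10:
            m=np.zeros(g.shape,'uint8');cv2.drawContours(m,[c],-1,1,-1);M=cv2.moments(m,True)
            u,v=M['m10']/M['m00'],M['m01']/M['m00']
            if box[0]<u<box[2] and box[1]<v<box[3]:
                a=.5*np.arctan2(2*M['mu11'],M['mu20']-M['mu02']);out.append((u,v,a,M['m00'],cv2.fitEllipse(c)))
    return sorted(out)
def yaw(c,u,v,a,z):
    d=plane(c,u+5*np.cos(a),v+5*np.sin(a),z)-plane(c,u-5*np.cos(a),v-5*np.sin(a),z);return np.degrees(np.arctan2(d[1],d[0]))
E
cat > m1.py <<'E'
from meas import *
t=cv2.imread('pics/top0.png');s=cv2.imread('pics/scene0.png')
for k,z in(('egg',.048),('grey',.03)):
    T=blobs(t,k,(190,190,475,260));S=blobs(s,k,(215,180,445,280))
    for n,X in(('T',T),('S',S)):
        print(k,n,[(round(b[0],1),round(b[1],1),b[3]) for b in X])
    for b in T:
        P=plane(C['top'],b[0],b[1],z)
        q=proj(C['scene'],P);j=min(S,key=lambda e:np.hypot(e[0]-q[0],e[1]-q[1]))
        p,e=tri(C['top'],b[:2],C['scene'],j[:2]);print(k,(round(b[0]),round(b[1])),'plane',P.round(4),'tri',p.round(4),'gap',round(e,4),'yaw',yaw(C['top'],*b[:3],z).round(1),'size',np.round(np.array(b[4][1])*1.14/.4513,0))
E
python3 m1.py
```

```text
egg T [(215.1, 212.4, 380.0), (240.2, 218.2, 296.0), (389.4, 231.2, 304.0)]
egg S [(234.8, 189.4, 210.0), (251.6, 199.0, 166.0), (366.9, 241.5, 192.0)]
egg (215, 212) plane [0.5092 0.358  0.048 ] tri [0.5085 0.3558 0.0578] gap 0.0002 yaw -13.8 size [43. 66.]
egg (240, 218) plane [0.4962 0.2941 0.048 ] tri [0.4959 0.2932 0.0531] gap 0.0002 yaw -14.6 size [38. 58.]
egg (389, 231) plane [ 0.4734 -0.0826  0.048 ] tri [ 0.4733 -0.0823  0.0517] gap 0.0006 yaw -6.7 size [40. 57.]
grey T [(289.7, 202.3, 287.0), (328.1, 228.3, 173.0), (418.9, 236.5, 173.0), (450.0, 241.6, 173.0)]
grey S [(294.4, 205.6, 224.0), (317.2, 229.5, 111.0), (332.9, 184.4, 407.0), (391.5, 257.3, 120.0), (417.5, 269.1, 130.0), (444.8, 208.3, 125.0)]
grey (290, 202) plane [0.5415 0.1719 0.03  ] tri [0.5431 0.1726 0.0143] gap 0.0011 yaw -26.5 size [40. 54.]
grey (328, 228) plane [0.4771 0.0717 0.03  ] tri [0.4772 0.0716 0.0264] gap 0.0 yaw -171.6 size [31. 40.]
grey (419, 237) plane [ 0.4622 -0.1607  0.03  ] tri [ 0.4624 -0.162   0.0259] gap 0.0009 yaw -9.4 size [31. 40.]
grey (450, 242) plane [ 0.4513 -0.2399  0.03  ] tri [ 0.4514 -0.2413  0.0259] gap 0.0004 yaw -9.9 size [31. 40.]
```

```bash
cat > go.py <<'E'
# usage: go.py x y z yawdeg : shift/turn in tool axes from the present measured pose
import sys
from plant import r
from h import *
s=r.get_state();p=s['tool_pos'];Q=R.from_quat(s['eef_rot']);M=Q.as_matrix()
y=np.degrees(np.arctan2(M[1,1],M[0,1]))
print('t',round(s['clock'],2),'tcp',p.round(4),'yaw',round(y,1),'tilt',np.degrees(np.arccos(-M[2,2])).round(2),'open mm',round(88*s['opening'],1),'F',s['contact_force'].round(1),s['finger_force'],'q',s['q'].round(2))
for i in range(1,len(sys.argv),4):
    a=list(map(float,sys.argv[i:i+4]));k=(a[3]-y+90)%180-90
    Y=np.radians(y+k);T=np.array([[np.sin(Y),np.cos(Y),0],[-np.cos(Y),np.sin(Y),0],[0,0,-1]])
    print('shift',(M.T@(np.array(a[:3])-p)).round(4),'turn',(Q.inv()*R.from_matrix(T)).as_rotvec().round(4),'worldturn',round(k,1))
E
python3 go.py .5085 .3565 .13 -12
python3 - <<'E'
from meas import *
for a,b in(((503,243),(456,277)),((503,288),(458,325)),((490,284),(446,320)),((497,125),(480,160))):
    print(tri(C['top'],a,C['scene'],b))
E
```

```text
t 0.1 tcp [0.2653 0.5653 0.238 ] yaw 64.9 tilt 0.1 open mm 87.9 F [0.4 0.8 0. ] 0.0 q [-1.1   0.69 -0.19  1.57  0.16  0.9  -0.22]
(array([ 0.4472398 , -0.35150342,  0.0648443 ]), np.float64(0.01972930303901101))
(array([ 0.33606486, -0.38152127,  0.00744066]), np.float64(0.0013916204363173242))
(array([ 0.34422888, -0.3512947 , -0.00335721]), np.float64(0.0031247306908665047))
(array([ 0.70772483, -0.30107564,  0.23701032]), np.float64(0.032315883003414723))Traceback (most recent call last):
  File "go.py", line 11, in <module>
    print('shift',(M.T@(np.array(a[:3])-p)).round(4),'turn',(Q.inv()*R.from_matrix(T)).as_rotvec().round(4),'worldturn',round(k,1))
                                                                     ~~~~~~~~~~~~~^^^
  File "scipy/spatial/transform/_rotation.pyx", line 1143, in scipy.spatial.transform._rotation.Rotation.from_matrix
ValueError: Non-positive determinant (left-handed or null coordinate frame) in rotation matrix 0: [[-0.20791169  0.9781476   0.        ]
 [-0.9781476  -0.20791169  0.        ]
 [ 0.          0.         -1.        ]].
```

```bash
python3 -c "
import cv2,numpy as np
t=cv2.imread('pics/top0.png')[180:320,400:540];s=cv2.imread('pics/scene0.png')[210:350,380:520]
cv2.imwrite('pics/h.png',np.hstack([cv2.resize(i,(395,395)) for i in(t,s)]))"
```

```text
(no output)
```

View pics/h.png

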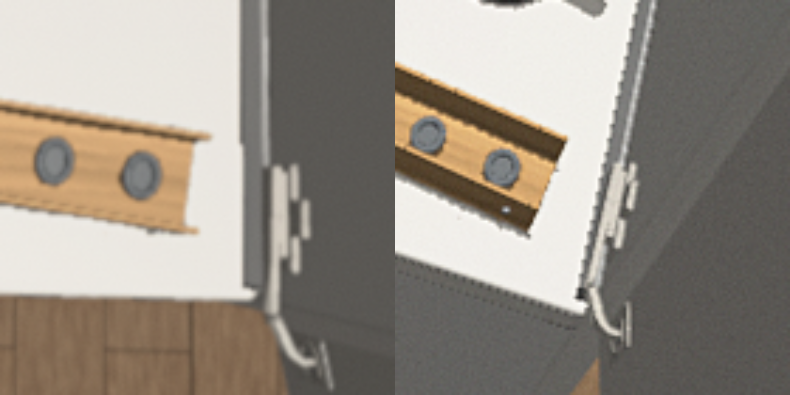

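The crop shows a splash strip right of the tray (top column about 486–495) and a handle at top (497,240)–(497,292). I'll locate those and fix the helper sign.

```bash
sed -i 's/\[\[np.sin(Y),np.cos(Y),0\],\[-np.cos(Y),np.sin(Y),0\]/[[-np.sin(Y),np.cos(Y),0],[np.cos(Y),np.sin(Y),0]/' go.py
python3 go.py .5085 .3565 .13 -12
python3 - <<'E'
from meas import *
for a,b in(((497,240),(459,268.5)),((496.5,291.7),(449,313)),((493.5,240),(457.5,260)),((486,283),(446,313))):
    print(tri(C['top'],a,C['scene'],b))
print(plane(C['top'],486,240,0),plane(C['top'],494,240,0.04))
E
```

```text
t 0.1 tcp [0.2653 0.5653 0.238 ] yaw 64.9 tilt 0.1 open mm 87.9 F [0.4 0.8 0. ] 0.0 q [-1.1   0.69 -0.19  1.57  0.16  0.9  -0.22]
shift [-0.3088 -0.0855  0.1082] turn [-1.3000e-03  1.2000e-03  1.3415e+00] worldturn -76.9
(array([ 0.4580548 , -0.3411867 ,  0.08345664]), np.float64(0.003286543754032547))
(array([ 0.33212905, -0.34259309,  0.06716506]), np.float64(1.3108145738249862e-06))
(array([ 0.45852778, -0.32375128,  0.1181455 ]), np.float64(0.011449403120915759))
(array([ 0.35012726, -0.33853179,  0.0198003 ]), np.float64(0.008661578827071189))
[ 0.45826338 -0.34272664  0.        ] [ 0.45808935 -0.34860465  0.04      ]
```

>>> {"method": "carry_out", "body": {"plan": [{"rot":[0,0,0.12],"xyz":[-0.035,-0.01,0],"grip":0},{"rot":[0,0,0.24],"xyz":[-0.07,-0.02,0],"grip":0},{"rot":[0,0,0.36],"xyz":[-0.105,-0.03,0],"grip":0},{"rot":[0,0,0.48],"xyz":[-0.14,-0.04,0],"grip":0},{"rot":[0,0,0.6],"xyz":[-0.175,-0.05,0],"grip":0},{"rot":[0,0,0.72],"xyz":[-0.21,-0.06,0],"grip":0},{"rot":[0,0,0.84],"xyz":[-0.245,-0.07,0.02],"grip":0},{"rot":[0,0,0.96],"xyz":[-0.28,-0.08,0.04],"grip":0}], "squeeze": 8}}

```text
clock: 0.77
tool_pos: [0.4868, 0.3737, 0.1992]
eef_rot: [0.646, 0.763, 0.001, 0.0]
contact_force: [-0.2, 0.4, 0.1]
opening: 0.995
finger_force: 0.0
```

```bash
python3 go.py .5085 .3565 .11 -12
```

```text
t 0.77 tcp [0.4868 0.3737 0.1992] yaw 9.5 tilt 0.17 open mm 87.6 F [-0.2  0.4  0.1] 0.0 q [-0.76  0.72  0.05  1.65 -0.05  0.77 -0.52]
shift [-0.0207  0.0184  0.0892] turn [ 0.0022 -0.002   0.3757] worldturn -21.5
```

>>> {"method": "carry_out", "body": {"plan": [{"rot":[0,0,0.12],"xyz":[-0.01,0.01,0.03],"grip":0},{"rot":[0,0,0.24],"xyz":[-0.02,0.018,0.06],"grip":0},{"rot":[0,0,0.375],"xyz":[-0.02,0.018,0.088],"grip":0},{"rot":[0,0,0.375],"xyz":[-0.02,0.018,0.088],"grip":0},{"rot":[0,0,0.375],"xyz":[-0.02,0.018,0.088],"grip":0}]}}

```text
clock: 1.18
tool_pos: [0.5048, 0.3575, 0.1095]
eef_rot: [0.774, 0.633, -0.002, -0.0]
contact_force: [0.9, 0.2, 0.6]
opening: 1.002
finger_force: 0.0
```

```bash
python3 go.py .5085 .3565 .031 -12
python3 - <<'E'
from meas import *
I={n:r.snapshot(n)[:,:,::-1] for n in C}
a=I['top'][180:260,170:290];b=I['scene'][150:230,190:310]
cv2.imwrite('pics/g1.png',np.vstack([cv2.resize(x,(450,300),interpolation=2) for x in(a,b)]))
E
```

```text
t 1.18 tcp [0.5048 0.3575 0.1095] yaw -11.4 tilt 0.23 open mm 88.2 F [0.9 0.2 0.6] 0.0 q [-0.76  0.85  0.12  1.69 -0.17  0.61 -0.74]
shift [-0.      0.0041  0.0785] turn [-0.0028  0.0028  0.0097] worldturn -0.6
```

View pics/g1.png

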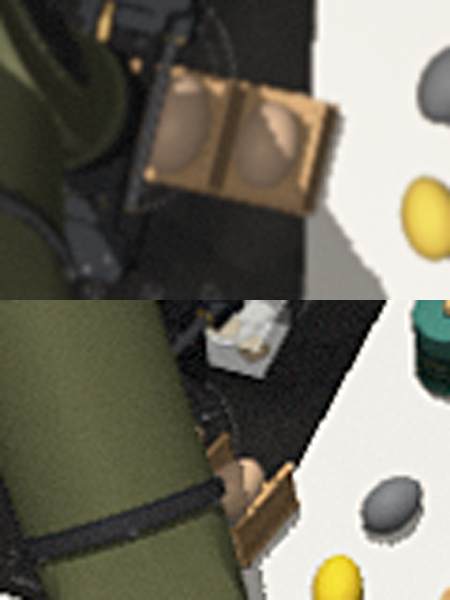

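The picture shows the gripper over the duck bay. It leans outward in perspective, at about (170,110) in the crop, and the bays are undisturbed. Descending.

>>> {"method": "carry_out", "body": {"plan": [{"rot":[0,0,0.01],"xyz":[0,0.004,0.025],"grip":0},{"rot":[0,0,0.01],"xyz":[0,0.004,0.045],"grip":0},{"rot":[0,0,0.01],"xyz":[0,0.004,0.06],"grip":0},{"rot":[0,0,0.01],"xyz":[0,0.004,0.07],"grip":0},{"rot":[0,0,0.01],"xyz":[0,0.004,0.078],"grip":0},{"rot":[0,0,0.01],"xyz":[0,0.004,0.078],"grip":0},{"rot":[0,0,0.01],"xyz":[0,0.004,0.078],"grip":0}]}}

```text
clock: 1.87
tool_pos: [0.5105, 0.3576, 0.0336]
eef_rot: [0.778, 0.628, 0.001, -0.0]
contact_force: [-0.2, 0.1, 0.3]
opening: 0.999
finger_force: 0.0
```

```bash
python3 go.py .5085 .3565 .031 -12
```

```text
t 1.87 tcp [0.5105 0.3576 0.0336] yaw -12.2 tilt 0.08 open mm 87.9 F [-0.2  0.1  0.3] 0.0 q [-0.74  0.97  0.1   1.7  -0.18  0.47 -0.73]
shift [-0.0015 -0.0017  0.0026] turn [ 0.0008 -0.0012 -0.0027] worldturn 0.2
```

>>> {"method": "carry_out", "body": {"plan": [{"rot":[0,0,0],"xyz":[-0.001,-0.002,0.0025],"grip":20},{"rot":[0,0,0],"xyz":[-0.001,-0.002,0.0025],"grip":35},{"rot":[0,0,0],"xyz":[-0.001,-0.002,0.0025],"grip":45},{"rot":[0,0,0],"xyz":[-0.001,-0.002,0.0025],"grip":52},{"rot":[0,0,0],"xyz":[-0.001,-0.002,0.0025],"grip":58},{"rot":[0,0,0],"xyz":[-0.001,-0.002,0.0025],"grip":64},{"rot":[0,0,0],"xyz":[-0.001,-0.002,0.0025],"grip":70},{"rot":[0,0,0],"xyz":[-0.001,-0.002,0.0025],"grip":80}], "squeeze": 8}}

```text
clock: 2.53
tool_pos: [0.5084, 0.3565, 0.0304]
eef_rot: [0.778, 0.628, 0.0, 0.0]
contact_force: [1.0, 0.1, 0.5]
opening: 0.752
finger_force: 7.8
```

```bash
python3 go.py .5085 .3565 .031 -12
```

```text
t 2.53 tcp [0.5084 0.3565 0.0304] yaw -12.2 tilt 0.05 open mm 66.2 F [1.  0.1 0.5] 7.806239191759232 q [-0.74  0.98  0.1   1.71 -0.18  0.46 -0.73]
shift [ 0.      0.0001 -0.0006] turn [ 0.0008 -0.0005 -0.0037] worldturn 0.2
```

>>> {"method": "carry_out", "body": {"plan": [{"rot":[0,0,0],"xyz":[0,0,-0.003],"grip":80},{"rot":[0,0,0],"xyz":[0,0,-0.008],"grip":80},{"rot":[0,0,0],"xyz":[0,0,-0.015],"grip":80},{"rot":[0,0,0],"xyz":[0,0,-0.025],"grip":80},{"rot":[0,0,0],"xyz":[0,0,-0.04],"grip":80},{"rot":[0,0,0],"xyz":[0,0,-0.055],"grip":80},{"rot":[0,0,0],"xyz":[0,0,-0.07],"grip":80},{"rot":[0,0,0],"xyz":[0,0,-0.085],"grip":80}]}}

```text
clock: 3.2
tool_pos: [0.5078, 0.3566, 0.1169]
eef_rot: [0.778, 0.628, 0.0, -0.0]
contact_force: [-0.0, 0.1, -0.5]
opening: 0.749
finger_force: 7.9
```

```bash
python3 go.py .477 .0716 .11 8.4
```

```text
t 3.2 tcp [0.5078 0.3566 0.1169] yaw -12.2 tilt 0.03 open mm 65.9 F [-0.   0.1 -0.5] 7.931090009392392 q [-0.76  0.84  0.13  1.69 -0.17  0.62 -0.75]
shift [-0.285   0.0301  0.0068] turn [ 2.000e-04 -5.000e-04 -3.595e-01] worldturn 20.6
```

>>> {"method": "carry_out", "body": {"plan": [{"rot":[0,0,-0.02],"xyz":[-0.015,0.002,0],"grip":80},{"rot":[0,0,-0.06],"xyz":[-0.045,0.005,0],"grip":80},{"rot":[0,0,-0.11],"xyz":[-0.083,0.009,0],"grip":80},{"rot":[0,0,-0.16],"xyz":[-0.122,0.013,0],"grip":80},{"rot":[0,0,-0.21],"xyz":[-0.16,0.017,0],"grip":80},{"rot":[0,0,-0.26],"xyz":[-0.2,0.021,0],"grip":80},{"rot":[0,0,-0.31],"xyz":[-0.238,0.025,0],"grip":80},{"rot":[0,0,-0.35],"xyz":[-0.27,0.0285,0],"grip":80}]}}

```text
clock: 3.87
tool_pos: [0.4781, 0.0835, 0.1162]
eef_rot: [0.657, 0.754, -0.0, 0.001]
contact_force: [0.4, 0.5, -1.9]
opening: 0.751
finger_force: 7.9
```

>>> {"method": "carry_out", "body": {"plan": [{"rot":[0,0,-0.01],"xyz":[-0.01,0,0],"grip":80},{"rot":[0,0,-0.01],"xyz":[-0.015,-0.003,0],"grip":80},{"rot":[0,0,-0.01],"xyz":[-0.015,-0.003,0.01],"grip":80},{"rot":[0,0,-0.01],"xyz":[-0.015,-0.003,0.02],"grip":80},{"rot":[0,0,-0.01],"xyz":[-0.015,-0.003,0.02],"grip":80}]}}

```text
clock: 4.28
tool_pos: [0.4773, 0.0729, 0.0941]
eef_rot: [0.653, 0.758, -0.0, -0.001]
contact_force: [-0.6, 0.5, -0.9]
opening: 0.754
finger_force: 7.9
```

```bash
python3 go.py .477 .0716 .050 8.4;  python3 - <<'E'
from meas import *
I={n:r.snapshot(n)[:,:,::-1] for n in C}
a=I['top'][190:260,280:385];b=I['scene'][180:250,260:365]
cv2.imwrite('pics/g2.png',np.vstack([cv2.resize(x,(450,300),interpolation=2) for x in(a,b)]))
E
```

```text
t 4.28 tcp [0.4773 0.0729 0.0941] yaw 8.5 tilt 0.09 open mm 66.4 F [-0.6  0.5 -0.9] 7.931607781235925 q [-0.23  0.77 -0.03  2.11  0.08  0.27 -0.18]
shift [-0.0012 -0.0005  0.0441] turn [-0.0013 -0.0009  0.0023] worldturn -0.1
```

View pics/g2.png

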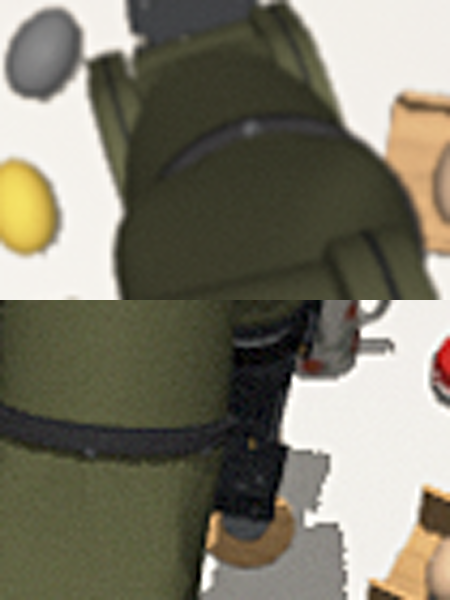

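The top view is blocked by the arm. The scene view shows the gripper centred over the rest, at about (255,520) in the crop. Lowering gently.

>>> {"method": "carry_out", "body": {"plan": [{"rot":[0,0,0],"xyz":[-0.001,-0.0005,0.015],"grip":80},{"rot":[0,0,0],"xyz":[-0.001,-0.0005,0.03],"grip":80},{"rot":[0,0,0],"xyz":[-0.001,-0.0005,0.042],"grip":80},{"rot":[0,0,0],"xyz":[-0.001,-0.0005,0.05],"grip":80},{"rot":[0,0,0],"xyz":[-0.001,-0.0005,0.055],"grip":80},{"rot":[0,0,0],"xyz":[-0.001,-0.0005,0.057],"grip":80},{"rot":[0,0,0],"xyz":[-0.001,-0.0005,0.057],"grip":80}]}}

```text
clock: 4.97
tool_pos: [0.4775, 0.0705, 0.0381]
eef_rot: [0.653, 0.757, -0.0, -0.0]
contact_force: [0.3, -0.7, -0.3]
opening: 0.75
finger_force: 7.9
```

```bash
python3 go.py .477 .0716 .031 8.4
```

```text
t 4.97 tcp [0.4775 0.0705 0.0381] yaw 8.4 tilt 0.01 open mm 66.0 F [ 0.3 -0.7 -0.3] 7.930805276837418 q [-0.23  0.88 -0.02  2.13  0.09  0.14 -0.19]
shift [ 0.0012 -0.0003  0.0071] turn [-0.0001 -0.0001  0.0008] worldturn -0.0
```

>>> {"method": "carry_out", "body": {"plan": [{"rot":[0,0,0],"xyz":[0.001,0,0.0015],"grip":80},{"rot":[0,0,0],"xyz":[0.001,0,0.003],"grip":80},{"rot":[0,0,0],"xyz":[0.001,0,0.0045],"grip":80},{"rot":[0,0,0],"xyz":[0.001,0,0.006],"grip":80},{"rot":[0,0,0],"xyz":[0.001,0,0.006],"grip":80}]}}

```text
clock: 5.38
tool_pos: [0.4773, 0.0712, 0.0321]
eef_rot: [0.653, 0.757, 0.0, -0.0]
contact_force: [0.4, 0.1, 0.3]
opening: 0.75
finger_force: 7.9
```

```bash
python3 go.py .477 .0716 .031 8.4
```

```text
t 5.38 tcp [0.4773 0.0712 0.0321] yaw 8.4 tilt 0.0 open mm 66.0 F [0.4 0.1 0.3] 7.931175377043473 q [-0.23  0.89 -0.01  2.13  0.09  0.12 -0.19]
shift [ 0.0004 -0.0002  0.0011] turn [-0.     -0.0001  0.0004] worldturn -0.0
```

>>> {"method": "carry_out", "body": {"plan": [{"rot":[0,0,0],"xyz":[0,0,0.001],"grip":80},{"rot":[0,0,0],"xyz":[0,0,0.002],"grip":80},{"rot":[0,0,0],"xyz":[0,0,0.002],"grip":80},{"rot":[0,0,0],"xyz":[0,0,0.002],"grip":80}]}}

```text
clock: 5.72
tool_pos: [0.4774, 0.0713, 0.0303]
eef_rot: [0.653, 0.757, 0.0, 0.0]
contact_force: [0.1, 0.0, 0.2]
opening: 0.751
finger_force: 7.8
```

Run:
```python
from plant import r
import numpy as np
L=[]
for _ in range(4):
    r.snapshot('top');s=r.get_state();L.append(np.r_[s['contact_force'],s['tool_pos'][2]])
print(np.mean(L,0).round(4))
```

```text
[-0.0232  0.2224  1.2872  0.0303]
```

Contact is felt at about 1–2 N. Releasing slowly, then rising.

>>> {"method": "carry_out", "body": {"plan": [{"rot":[0,0,0],"xyz":[0,0,0],"grip":60},{"rot":[0,0,0],"xyz":[0,0,0],"grip":52},{"rot":[0,0,0],"xyz":[0,0,0],"grip":44},{"rot":[0,0,0],"xyz":[0,0,0],"grip":30},{"rot":[0,0,0],"xyz":[0,0,0],"grip":10},{"rot":[0,0,0],"xyz":[0,0,0],"grip":0},{"rot":[0,0,0],"xyz":[0,0,0],"grip":0}]}}

```text
clock: 6.5
tool_pos: [0.4773, 0.0712, 0.0302]
eef_rot: [0.653, 0.757, 0.0, -0.0]
contact_force: [0.0, -0.4, -0.3]
opening: 0.997
finger_force: 0.0
```

>>> {"method": "carry_out", "body": {"plan": [{"rot":[0,0,0],"xyz":[0,0,-0.01],"grip":0},{"rot":[0,0,0],"xyz":[0,0,-0.03],"grip":0},{"rot":[0,0,0],"xyz":[0,0,-0.06],"grip":0},{"rot":[0,0,-0.1],"xyz":[0,0,-0.09],"grip":0},{"rot":[0,0,-0.2],"xyz":[0.03,0,-0.11],"grip":0},{"rot":[0,0,-0.32],"xyz":[0.07,0,-0.11],"grip":0},{"rot":[0,0,-0.44],"xyz":[0.11,0,-0.11],"grip":0},{"rot":[0,0,-0.56],"xyz":[0.15,0,-0.11],"grip":0}]}}

```text
clock: 7.17
tool_pos: [0.4553, 0.2209, 0.1418]
eef_rot: [0.417, 0.909, 0.001, 0.001]
contact_force: [0.8, 0.7, -0.2]
opening: 1.001
finger_force: 0.0
```

```bash
cat > look.py <<'E'
from meas import *
I={n:r.snapshot(n)[:,:,::-1].copy() for n in C}
for k,z in(('egg',.05),('grey',.03)):
    T=blobs(I['top'],k,(180,190,475,260));S=blobs(I['scene'],k,(200,170,445,280))
    for b in T:
        q=proj(C['scene'],plane(C['top'],b[0],b[1],z));j=min(S+[(0,0)],key=lambda e:np.hypot(e[0]-q[0],e[1]-q[1]))
        p,e=tri(C['top'],b[:2],C['scene'],j[:2]);print(k,np.round(b[:2]),b[3],'plane',plane(C['top'],*b[:2],z).round(4),'tri',p.round(4),round(e,4),'yaw',yaw(C['top'],*b[:3],z).round(1))
    print(len(S))
cv2.imwrite('pics/last_top.png',I['top']);cv2.imwrite('pics/last_scene.png',I['scene'])
E
python3 go.py .477 .0716 .1 98.4;python3 look.py
```

```text
t 7.17 tcp [0.4553 0.2209 0.1418] yaw 40.8 tilt 0.12 open mm 88.1 F [ 0.8  0.7 -0.2] 0.0 q [-0.45  0.69 -0.15  2.01  0.22  0.45 -0.06]
shift [-0.1272 -0.0811  0.0417] turn [ 0.0012  0.0018 -1.0058] worldturn 57.6
egg [328. 228.] 389.0 plane [0.476  0.0716 0.05  ] tri [0.4758 0.0718 0.0538] 0.0002 yaw -172.4
egg [389. 231.] 308.0 plane [ 0.473 -0.082  0.05 ] tri [ 0.4731 -0.082   0.0526] 0.0009 yaw -8.6
2
grey [236. 253.] 183.0 plane [0.4077 0.3049 0.03  ] tri [0.4246 0.1962 0.1963] 0.153 yaw -59.1
grey [263. 216.] 104.0 plane [0.5042 0.2395 0.03  ] tri [0.513  0.1992 0.0523] 0.0767 yaw -151.9
grey [290. 202.] 287.0 plane [0.5415 0.1717 0.03  ] tri [0.5428 0.1721 0.0178] 0.001 yaw -25.3
grey [419. 237.] 172.0 plane [ 0.4621 -0.1606  0.03  ] tri [ 0.4623 -0.162   0.0255] 0.0009 yaw -8.0
grey [450. 242.] 170.0 plane [ 0.4511 -0.2397  0.03  ] tri [ 0.4512 -0.2411  0.0262] 0.0006 yaw -5.7
5
```

>>> {"method": "carry_out", "body": {"plan": [{"rot":[0,0,-0.125],"xyz":[-0.02,-0.013,0],"grip":0},{"rot":[0,0,-0.25],"xyz":[-0.04,-0.026,0],"grip":0},{"rot":[0,0,-0.375],"xyz":[-0.06,-0.038,0],"grip":0},{"rot":[0,0,-0.5],"xyz":[-0.08,-0.051,0],"grip":0},{"rot":[0,0,-0.625],"xyz":[-0.1,-0.064,0],"grip":0},{"rot":[0,0,-0.75],"xyz":[-0.115,-0.073,0],"grip":0},{"rot":[0,0,-0.875],"xyz":[-0.127,-0.081,0.01],"grip":0},{"rot":[0,0,-1.0],"xyz":[-0.127,-0.081,0.03],"grip":0}]}}

```text
clock: 7.93
tool_pos: [0.4776, 0.0654, 0.1116]
eef_rot: [-0.067, 0.998, -0.002, 0.002]
contact_force: [-0.3, -0.7, -1.3]
opening: 1.001
finger_force: 0.0
```

```bash
python3 go.py .4765 .0716 .031 98
```

```text
t 7.93 tcp [0.4776 0.0654 0.1116] yaw 97.7 tilt 0.27 open mm 88.1 F [-0.3 -0.7 -1.3] 0.0 q [ 0.    0.75 -0.38  2.1   0.69  0.42  0.78]
shift [0.0005 0.0066 0.0806] turn [-0.0036  0.003  -0.0046] worldturn 0.3
```

>>> {"method": "carry_out", "body": {"plan": [{"rot":[0,0,0],"xyz":[0.001,0.005,0.005],"grip":0},{"rot":[0,0,0],"xyz":[0.001,0.005,0.015],"grip":0},{"rot":[0,0,0],"xyz":[0.001,0.005,0.015],"grip":0}]}}

```text
clock: 8.18
tool_pos: [0.4736, 0.0758, 0.0946]
eef_rot: [-0.067, 0.998, -0.0, -0.001]
contact_force: [-0.1, -0.0, -0.2]
opening: 0.998
finger_force: 0.0
```

```bash
python3 go.py .4765 .0716 .031 98
```

```text
t 8.18 tcp [0.4736 0.0758 0.0946] yaw 97.7 tilt 0.12 open mm 87.8 F [-0.1 -0.  -0.2] 0.0 q [-0.04  0.78 -0.35  2.11  0.71  0.37  0.74]
shift [-0.0025 -0.0045  0.0636] turn [-0.0002 -0.002  -0.0057] worldturn 0.3
```

>>> {"method": "carry_out", "body": {"plan": [{"rot":[0,0,0],"xyz":[-0.0025,-0.0035,0],"grip":0},{"rot":[0,0,0],"xyz":[-0.0025,-0.0035,0.01],"grip":0},{"rot":[0,0,0],"xyz":[-0.0025,-0.0035,0.025],"grip":0},{"rot":[0,0,0],"xyz":[-0.0025,-0.0035,0.04],"grip":0},{"rot":[0,0,0],"xyz":[-0.0025,-0.0035,0.052],"grip":0},{"rot":[0,0,0],"xyz":[-0.0025,-0.0035,0.061],"grip":0},{"rot":[0,0,0],"xyz":[-0.0025,-0.0035,0.061],"grip":0},{"rot":[0,0,0],"xyz":[-0.0025,-0.0035,0.061],"grip":0}]}}

```text
clock: 8.85
tool_pos: [0.4779, 0.0723, 0.0347]
eef_rot: [-0.068, 0.998, -0.0, 0.0]
contact_force: [-0.2, 0.4, 0.3]
opening: 0.999
finger_force: 0.0
```

```bash
python3 go.py .4765 .0716 .031 98
```

```text
t 8.85 tcp [0.4779 0.0723 0.0347] yaw 97.8 tilt 0.04 open mm 87.9 F [-0.2  0.4  0.3] 0.0 q [-0.13  0.89 -0.19  2.12  0.81  0.2   0.66]
shift [ 0.0015 -0.0005  0.0037] turn [-0.0005  0.0005 -0.0038] worldturn 0.2
```

>>> {"method": "carry_out", "body": {"plan": [{"rot":[0,0,0],"xyz":[0.001,-0.0005,0.0035],"grip":35},{"rot":[0,0,0],"xyz":[0.001,-0.0005,0.0035],"grip":65},{"rot":[0,0,0],"xyz":[0.001,-0.0005,0.0035],"grip":85},{"rot":[0,0,0],"xyz":[0.001,-0.0005,0.0035],"grip":100},{"rot":[0,0,0],"xyz":[0.001,-0.0005,0.0035],"grip":110},{"rot":[0,0,0],"xyz":[0.001,-0.0005,0.0035],"grip":118},{"rot":[0,0,0],"xyz":[0.001,-0.0005,0.0035],"grip":128},{"rot":[0,0,0],"xyz":[0.001,-0.0005,0.0035],"grip":140}]}}

```text
clock: 9.52
tool_pos: [0.4767, 0.0717, 0.0308]
eef_rot: [-0.068, 0.998, 0.0, 0.0]
contact_force: [0.2, -0.1, 1.3]
opening: 0.533
finger_force: 7.8
```

```bash
python3 go.py .4765 .0716 .031 98
```

```text
t 9.52 tcp [0.4767 0.0717 0.0308] yaw 97.8 tilt 0.03 open mm 46.9 F [ 0.2 -0.1  1.3] 7.807605985435657 q [-0.14  0.9  -0.18  2.12  0.82  0.19  0.65]
shift [ 0.0002 -0.0001 -0.0002] turn [ 0.0004  0.0003 -0.0033] worldturn 0.2
```

>>> {"method": "carry_out", "body": {"plan": [{"rot":[0,0,0],"xyz":[0,0,-0.003],"grip":140},{"rot":[0,0,0],"xyz":[0,0,-0.008],"grip":140},{"rot":[0,0,0],"xyz":[0,0,-0.018],"grip":140},{"rot":[0,0,0],"xyz":[0,0,-0.032],"grip":140},{"rot":[0,0,0],"xyz":[0,0,-0.05],"grip":140},{"rot":[0,0,0],"xyz":[0,0,-0.068],"grip":140},{"rot":[0,0,0],"xyz":[0,0,-0.08],"grip":140},{"rot":[0,0,0],"xyz":[0,0,-0.085],"grip":140}]}}

```text
clock: 10.18
tool_pos: [0.4772, 0.0713, 0.1175]
eef_rot: [-0.068, 0.998, 0.0, 0.001]
contact_force: [0.9, 0.3, -0.4]
opening: 0.526
finger_force: 7.9
```

```bash
python3 go.py .4513 -.2405 .115 82
```

```text
t 10.18 tcp [0.4772 0.0713 0.1175] yaw 97.8 tilt 0.13 open mm 46.3 F [ 0.9  0.3 -0.4] 7.945488450641278 q [ 0.01  0.74 -0.41  2.09  0.68  0.44  0.78]
shift [ 0.0678 -0.3054  0.0023] turn [0.0005 0.0022 0.2752] worldturn -15.8
```

>>> {"method": "carry_out", "body": {"plan": [{"rot":[0,0,0.02],"xyz":[0.003,-0.015,0],"grip":140},{"rot":[0,0,0.05],"xyz":[0.01,-0.045,0],"grip":140},{"rot":[0,0,0.09],"xyz":[0.0185,-0.083,0],"grip":140},{"rot":[0,0,0.13],"xyz":[0.027,-0.122,0],"grip":140},{"rot":[0,0,0.17],"xyz":[0.0355,-0.16,0],"grip":140},{"rot":[0,0,0.21],"xyz":[0.044,-0.2,0],"grip":140},{"rot":[0,0,0.24],"xyz":[0.053,-0.238,0],"grip":140},{"rot":[0,0,0.27],"xyz":[0.06,-0.27,0],"grip":140}]}}

```text
clock: 10.85
tool_pos: [0.4522, -0.2076, 0.1153]
eef_rot: [0.069, 0.998, -0.001, -0.001]
contact_force: [1.1, 0.1, -0.6]
opening: 0.53
finger_force: 7.9
```

```bash
python3 go.py .4513 -.2405 .105 82
```

```text
t 10.85 tcp [ 0.4522 -0.2076  0.1153] yaw 82.1 tilt 0.12 open mm 46.7 F [ 1.1  0.1 -0.6] 7.946049583260901 q [ 0.6   0.76 -0.43  2.04  0.67  0.48  1.1 ]
shift [-0.0036 -0.0328  0.0104] turn [-0.0013 -0.0017  0.002 ] worldturn -0.1
```

>>> {"method": "carry_out", "body": {"plan": [{"rot":[0,0,0],"xyz":[-0.001,-0.015,0],"grip":140},{"rot":[0,0,0],"xyz":[-0.003,-0.026,0],"grip":140},{"rot":[0,0,0],"xyz":[-0.003,-0.028,0.01],"grip":140},{"rot":[0,0,0],"xyz":[-0.003,-0.028,0.01],"grip":140},{"rot":[0,0,0],"xyz":[-0.003,-0.028,0.01],"grip":140}]}}

```text
clock: 11.27
tool_pos: [0.4524, -0.231, 0.1049]
eef_rot: [0.066, 0.998, 0.001, -0.001]
contact_force: [-0.6, -0.0, -1.4]
opening: 0.531
finger_force: 7.9
```

```bash
python3 go.py .4513 -.2405 .031 82
python3 - <<'E'
from meas import *
I={n:r.snapshot(n)[:,:,::-1] for n in C}
a=I['top'][190:290,360:510];b=I['scene'][190:290,330:480]
cv2.imwrite('pics/g3.png',np.vstack([cv2.resize(x,(450,300),interpolation=2) for x in(a,b)]))
E
```

```text
t 11.27 tcp [ 0.4524 -0.231   0.1049] yaw 82.4 tilt 0.13 open mm 46.7 F [-0.6 -0.  -1.4] 7.94522057287395 q [ 0.64  0.79 -0.43  2.02  0.68  0.48  1.14]
shift [-0.0003 -0.0096  0.0739] turn [ 0.0012 -0.002   0.0072] worldturn -0.4
```

View pics/g3.png

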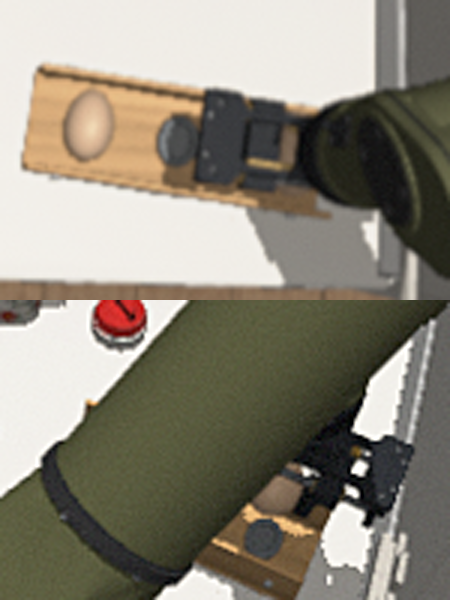

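The egg is held above the end pocket, and in the scene crop at (275,490) it sits just up-image of the grey dimple at (265,538). The gripper body's right end is near the side strip, so I'll lower with force checks.

>>> {"method": "carry_out", "body": {"plan": [{"rot":[0,0,0.005],"xyz":[0,-0.005,0],"grip":140},{"rot":[0,0,0.005],"xyz":[0,-0.0095,0.005],"grip":140},{"rot":[0,0,0.005],"xyz":[0,-0.0095,0.02],"grip":140},{"rot":[0,0,0.005],"xyz":[0,-0.0095,0.035],"grip":140},{"rot":[0,0,0.005],"xyz":[0,-0.0095,0.035],"grip":140},{"rot":[0,0,0.005],"xyz":[0,-0.0095,0.035],"grip":140}]}}

```text
clock: 11.87
tool_pos: [0.4513, -0.2416, 0.0702]
eef_rot: [0.069, 0.998, 0.0, -0.001]
contact_force: [0.1, 0.9, 0.1]
opening: 0.528
finger_force: 7.9
```

```bash
python3 go.py .4513 -.2405 .031 82
python3 - <<'E'
from meas import *
I=r.snapshot('scene')[:,:,::-1].copy()
print(proj(C['scene'],(.4513,-.2405,.026)))
for b in blobs(I,'egg',(330,190,480,290))+blobs(I,'grey',(380,240,480,290)): print(np.round(b[:4],1))
E
```

```text
t 11.87 tcp [ 0.4513 -0.2416  0.0702] yaw 82.1 tilt 0.09 open mm 46.5 F [0.1 0.9 0.1] 7.9447202959272545 q [ 0.62  0.85 -0.36  2.02  0.74  0.41  1.11]
shift [0.0001 0.0011 0.0392] turn [ 0.0001 -0.0016  0.0012] worldturn -0.1
(np.float64(417.1899050684747), np.float64(268.9967055394623))
[4.229e+02 2.605e+02 2.000e-01 8.500e+01]
```

>>> {"method": "carry_out", "body": {"plan": [{"rot":[0,0,0],"xyz":[0,0.001,0.01],"grip":140},{"rot":[0,0,0],"xyz":[0,0.001,0.02],"grip":140},{"rot":[0,0,0],"xyz":[0,0.001,0.027],"grip":140},{"rot":[0,0,0],"xyz":[0,0.001,0.031],"grip":140},{"rot":[0,0,0],"xyz":[0,0.001,0.033],"grip":140},{"rot":[0,0,0],"xyz":[0,0.001,0.033],"grip":140}]}}

```text
clock: 12.42
tool_pos: [0.452, -0.2407, 0.0377]
eef_rot: [0.069, 0.998, 0.0, -0.0]
contact_force: [0.7, -0.1, -1.0]
opening: 0.533
finger_force: 7.9
```

```bash
python3 go.py .4513 -.2405 .0305 82
```

```text
t 12.42 tcp [ 0.452  -0.2407  0.0377] yaw 82.1 tilt 0.0 open mm 46.9 F [ 0.7 -0.1 -1. ] 7.9451177950249985 q [ 0.57  0.9  -0.29  2.03  0.79  0.32  1.06]
shift [0.0007 0.0001 0.0072] turn [ 0.    -0.     0.001] worldturn -0.1
```

>>> {"method": "carry_out", "body": {"plan": [{"rot":[0,0,0],"xyz":[0.0005,0,0.0015],"grip":140},{"rot":[0,0,0],"xyz":[0.0005,0,0.003],"grip":140},{"rot":[0,0,0],"xyz":[0.0005,0,0.0045],"grip":140},{"rot":[0,0,0],"xyz":[0.0005,0,0.006],"grip":140},{"rot":[0,0,0],"xyz":[0.0005,0,0.007],"grip":140},{"rot":[0,0,0],"xyz":[0.0005,0,0.007],"grip":140}]}}

```text
clock: 12.92
tool_pos: [0.4513, -0.2407, 0.0307]
eef_rot: [0.069, 0.998, -0.0, -0.0]
contact_force: [-1.0, 0.2, 1.9]
opening: 0.527
finger_force: 7.8
```

```bash
cat > f.py <<'E'
from plant import r
import numpy as np
L=[]
for _ in range(4):
    r.snapshot('top');s=r.get_state();L.append(np.r_[s['contact_force'],s['tool_pos']])
print(np.mean(L,0).round(4))
E
python3 f.py
```

```text
[-0.4234 -0.1796  1.8094  0.4514 -0.2407  0.0308]
```

>>> {"method": "carry_out", "body": {"plan": [{"rot":[0,0,0],"xyz":[0,0,0],"grip":120},{"rot":[0,0,0],"xyz":[0,0,0],"grip":112},{"rot":[0,0,0],"xyz":[0,0,0],"grip":104},{"rot":[0,0,0],"xyz":[0,0,0],"grip":90},{"rot":[0,0,0],"xyz":[0,0,0],"grip":70},{"rot":[0,0,0],"xyz":[0,0,0],"grip":55},{"rot":[0,0,0],"xyz":[0,0,0],"grip":55}]}}

```text
clock: 13.7
tool_pos: [0.4514, -0.2407, 0.0307]
eef_rot: [0.069, 0.998, 0.0, 0.0]
contact_force: [0.8, -0.0, 0.4]
opening: 0.781
finger_force: 0.0
```

>>> {"method": "carry_out", "body": {"plan": [{"rot":[0,0,0],"xyz":[0,0,-0.01],"grip":55},{"rot":[0,0,0],"xyz":[0,0,-0.03],"grip":55},{"rot":[0,0,0],"xyz":[0,0,-0.06],"grip":55},{"rot":[0,0,0.1],"xyz":[0,0,-0.095],"grip":55},{"rot":[0,0,0.22],"xyz":[0,0.03,-0.12],"grip":30},{"rot":[0,0,0.34],"xyz":[0,0.07,-0.12],"grip":0},{"rot":[0,0,0.46],"xyz":[0,0.11,-0.12],"grip":0},{"rot":[0,0,0.58],"xyz":[0,0.15,-0.12],"grip":0}]}}

```text
clock: 14.37
tool_pos: [0.4725, -0.0911, 0.1514]
eef_rot: [0.355, 0.935, 0.0, 0.001]
contact_force: [-0.0, 0.5, 0.8]
opening: 1.004
finger_force: 0.0
```

```bash
python3 go.py .496 .292 .15 -12; python3 look.py
```

```text
t 14.37 tcp [ 0.4725 -0.0911  0.1514] yaw 48.4 tilt 0.11 open mm 88.3 F [-0.   0.5  0.8] 0.0 q [ 0.28  0.66 -0.29  2.07  0.41  0.46  0.51]
shift [0.237  0.3019 0.0014] turn [1.9000e-03 7.0000e-04 1.0535e+00] worldturn -60.4
egg [240. 218.] 304.0 plane [0.4961 0.2935 0.05  ] tri [0.4959 0.2931 0.0528] 0.0004 yaw -13.8
3
grey [218. 214.] 172.0 plane [0.5075 0.3544 0.03  ] tri [0.5145 0.2525 0.0675] 0.1826 yaw -9.5
grey [290. 202.] 287.0 plane [0.5415 0.1717 0.03  ] tri [0.5424 0.1723 0.0203] 0.0002 yaw -25.3
grey [328. 228.] 170.0 plane [0.4769 0.0717 0.03  ] tri [0.4585 0.0999 0.1716] 0.06 yaw -168.0
grey [375. 208.] 721.0 plane [ 0.5322 -0.0484  0.03  ] tri [ 0.5597 -0.1163 -0.1673] 0.0928 yaw -22.5
4
```

>>> {"method": "carry_out", "body": {"plan": [{"rot":[0,0,0.1],"xyz":[0.022,0.028,0],"grip":0},{"rot":[0,0,0.22],"xyz":[0.046,0.058,0],"grip":0},{"rot":[0,0,0.34],"xyz":[0.07,0.09,0],"grip":0},{"rot":[0,0,0.46],"xyz":[0.095,0.12,0],"grip":0},{"rot":[0,0,0.58],"xyz":[0.12,0.152,0],"grip":0},{"rot":[0,0,0.7],"xyz":[0.144,0.183,0],"grip":0},{"rot":[0,0,0.82],"xyz":[0.168,0.214,0],"grip":0},{"rot":[0,0,0.94],"xyz":[0.192,0.245,0],"grip":0}]}}

```text
clock: 15.13
tool_pos: [0.4889, 0.22, 0.1507]
eef_rot: [0.739, 0.674, -0.0, -0.0]
contact_force: [0.6, -0.6, -1.3]
opening: 1.001
finger_force: 0.0
```

```bash
python3 go.py .495 .292 .10 -12; python3 look.py
```

```text
t 15.13 tcp [0.4889 0.22   0.1507] yaw -5.3 tilt 0.03 open mm 88.1 F [ 0.6 -0.6 -1.3] 0.0 q [-0.53  0.7   0.04  1.92 -0.05  0.51 -0.55]
shift [ 0.0723 -0.0005  0.0506] turn [-0.0004  0.0003  0.1169] worldturn -6.7
egg [389. 231.] 309.0 plane [ 0.4731 -0.082   0.05  ] tri [ 0.4732 -0.0821  0.0523] 0.001 yaw -8.6
egg [453. 242.] 399.0 plane [ 0.4513 -0.2422  0.05  ] tri [ 0.4512 -0.2406  0.0556] 0.0001 yaw -7.0
2
grey [223. 245.] 194.0 plane [0.4286 0.3393 0.03  ] tri [0.4284 0.1813 0.139 ] 0.2615 yaw -64.3
grey [284. 232.] 3360.0 plane [0.466  0.1829 0.03  ] tri [0.4787 0.1305 0.0079] 0.1109 yaw -156.4
grey [328. 228.] 170.0 plane [0.4769 0.0717 0.03  ] tri [0.4771 0.0717 0.0269] 0.0 yaw -168.0
grey [419. 237.] 171.0 plane [ 0.462  -0.1605  0.03  ] tri [ 0.4623 -0.162   0.0258] 0.0011 yaw -6.7
4
```

The duck egg lies in the end pocket at (.451,-.241) with yaw about -7°. Next is the hen's egg.

>>> {"method": "carry_out", "body": {"plan": [{"rot":[0,0,0.06],"xyz":[0.03,0,0],"grip":0},{"rot":[0,0,0.115],"xyz":[0.055,0,0.015],"grip":0},{"rot":[0,0,0.115],"xyz":[0.068,0,0.035],"grip":0},{"rot":[0,0,0.115],"xyz":[0.07,0,0.05],"grip":0},{"rot":[0,0,0.115],"xyz":[0.07,0,0.05],"grip":0},{"rot":[0,0,0.115],"xyz":[0.07,0,0.05],"grip":0}]}}

```text
clock: 15.73
tool_pos: [0.4948, 0.2868, 0.1001]
eef_rot: [0.775, 0.632, -0.001, 0.0]
contact_force: [0.6, -0.6, 0.7]
opening: 0.999
finger_force: 0.0
```

```bash
python3 go.py .4952 .292 .028 -12
```

```text
t 15.73 tcp [0.4948 0.2868 0.1001] yaw -11.6 tilt 0.16 open mm 87.9 F [ 0.6 -0.6  0.7] 0.0 q [-0.65  0.82  0.07  1.84 -0.12  0.48 -0.7 ]
shift [ 0.0053 -0.0006  0.0721] turn [-0.0016  0.0023  0.0068] worldturn -0.4
```

>>> {"method": "carry_out", "body": {"plan": [{"rot":[0,0,0.005],"xyz":[0.004,0,0.015],"grip":0},{"rot":[0,0,0.005],"xyz":[0.004,0,0.033],"grip":0},{"rot":[0,0,0.005],"xyz":[0.004,0,0.05],"grip":0},{"rot":[0,0,0.005],"xyz":[0.004,0,0.062],"grip":0},{"rot":[0,0,0.005],"xyz":[0.004,0,0.07],"grip":0},{"rot":[0,0,0.005],"xyz":[0.004,0,0.071],"grip":0},{"rot":[0,0,0.005],"xyz":[0.004,0,0.071],"grip":0}]}}

```text
clock: 16.32
tool_pos: [0.4963, 0.2919, 0.03]
eef_rot: [0.777, 0.63, 0.0, 0.0]
contact_force: [-0.2, 0.4, -0.0]
opening: 1.0
finger_force: 0.0
```

```bash
python3 go.py .4952 .292 .028 -12
```

```text
t 16.32 tcp [0.4963 0.2919 0.03  ] yaw -11.9 tilt 0.01 open mm 88.0 F [-0.2  0.4 -0. ] 0.0 q [-0.64  0.94  0.05  1.85 -0.13  0.35 -0.7 ]
shift [-0.0001 -0.0011  0.002 ] turn [0.0002 0.     0.0009] worldturn -0.1
```

>>> {"method": "carry_out", "body": {"plan": [{"rot":[0,0,0],"xyz":[0,-0.001,0.002],"grip":30},{"rot":[0,0,0],"xyz":[0,-0.001,0.002],"grip":50},{"rot":[0,0,0],"xyz":[0,-0.001,0.002],"grip":65},{"rot":[0,0,0],"xyz":[0,-0.001,0.002],"grip":73},{"rot":[0,0,0],"xyz":[0,-0.001,0.002],"grip":80},{"rot":[0,0,0],"xyz":[0,-0.001,0.002],"grip":86},{"rot":[0,0,0],"xyz":[0,-0.001,0.002],"grip":94},{"rot":[0,0,0],"xyz":[0,-0.001,0.002],"grip":104}]}}

```text
clock: 16.98
tool_pos: [0.4954, 0.2927, 0.0279]
eef_rot: [0.777, 0.63, 0.0, 0.0]
contact_force: [1.0, 0.3, -0.5]
opening: 0.663
finger_force: 7.7
```

```bash
python3 go.py .4952 .292 .028 -12
```

```text
t 16.98 tcp [0.4954 0.2927 0.0279] yaw -11.9 tilt 0.06 open mm 58.3 F [ 1.   0.3 -0.5] 7.7151687100467825 q [-0.65  0.94  0.05  1.85 -0.13  0.35 -0.7 ]
shift [-0.0007 -0.0001 -0.0001] turn [ 0.0008 -0.0006  0.0013] worldturn -0.1
```

Held. Lifting and carrying it to the rest.

>>> {"method": "carry_out", "body": {"plan": [{"rot":[0,0,0],"xyz":[0,0,-0.003],"grip":104},{"rot":[0,0,0],"xyz":[0,0,-0.008],"grip":104},{"rot":[0,0,0],"xyz":[0,0,-0.015],"grip":104},{"rot":[0,0,0],"xyz":[0,0,-0.025],"grip":104},{"rot":[0,0,0],"xyz":[0,0,-0.04],"grip":104},{"rot":[0,0,0],"xyz":[0,0,-0.055],"grip":104},{"rot":[0,0,0],"xyz":[0,0,-0.07],"grip":104},{"rot":[0,0,0],"xyz":[0,0,-0.085],"grip":104}]}}

```text
clock: 17.65
tool_pos: [0.4948, 0.2925, 0.1144]
eef_rot: [0.777, 0.63, 0.0, -0.0]
contact_force: [1.1, -0.0, 0.2]
opening: 0.661
finger_force: 7.8
```

```bash
python3 go.py .477 .0716 .11 8
```

```text
t 17.65 tcp [0.4948 0.2925 0.1144] yaw -11.9 tilt 0.02 open mm 58.2 F [ 1.1 -0.   0.2] 7.816054540153345 q [-0.66  0.8   0.08  1.83 -0.12  0.51 -0.71]
shift [-0.2199  0.0282  0.0043] turn [ 2.000e-04 -3.000e-04 -3.475e-01] worldturn 19.9
```

>>> {"method": "carry_out", "body": {"plan": [{"rot":[0,0,-0.02],"xyz":[-0.015,0.002,0],"grip":104},{"rot":[0,0,-0.07],"xyz":[-0.045,0.006,0],"grip":104},{"rot":[0,0,-0.13],"xyz":[-0.083,0.011,0],"grip":104},{"rot":[0,0,-0.19],"xyz":[-0.122,0.016,0],"grip":104},{"rot":[0,0,-0.25],"xyz":[-0.16,0.021,0],"grip":104},{"rot":[0,0,-0.31],"xyz":[-0.19,0.025,0],"grip":104},{"rot":[0,0,-0.345],"xyz":[-0.21,0.027,0],"grip":104},{"rot":[0,0,-0.345],"xyz":[-0.217,0.028,0],"grip":104}]}}

```text
clock: 18.32
tool_pos: [0.4769, 0.0698, 0.1136]
eef_rot: [0.659, 0.752, -0.001, 0.001]
contact_force: [0.1, -0.5, -0.3]
opening: 0.664
finger_force: 7.8
```

>>> {"method": "carry_out", "body": {"plan": [{"rot":[0,0,0],"xyz":[0,0,0.01],"grip":104},{"rot":[0,0,0],"xyz":[0,0,0.02],"grip":104},{"rot":[0,0,0],"xyz":[0,0,0.03],"grip":104},{"rot":[0,0,0],"xyz":[0,0,0.03],"grip":104},{"rot":[0,0,0],"xyz":[0,0,0.03],"grip":104}]}}

```text
clock: 18.73
tool_pos: [0.4771, 0.0755, 0.0821]
eef_rot: [0.656, 0.754, -0.0, -0.001]
contact_force: [-0.6, -0.6, -0.8]
opening: 0.657
finger_force: 7.8
```

```bash
python3 go.py .477 .0716 .034 8
```

```text
t 18.73 tcp [0.4771 0.0755 0.0821] yaw 7.9 tilt 0.08 open mm 57.8 F [-0.6 -0.6 -0.8] 7.815830619110784 q [-0.23  0.79 -0.04  2.11  0.13  0.24 -0.24]
shift [-0.0039 -0.0006  0.0481] turn [-0.0014 -0.0003 -0.0009] worldturn 0.1
```

>>> {"method": "carry_out", "body": {"plan": [{"rot":[0,0,0],"xyz":[-0.0035,-0.0005,0.01],"grip":104},{"rot":[0,0,0],"xyz":[-0.0035,-0.0005,0.023],"grip":104},{"rot":[0,0,0],"xyz":[-0.0035,-0.0005,0.034],"grip":104},{"rot":[0,0,0],"xyz":[-0.0035,-0.0005,0.042],"grip":104},{"rot":[0,0,0],"xyz":[-0.0035,-0.0005,0.046],"grip":104},{"rot":[0,0,0],"xyz":[-0.0035,-0.0005,0.047],"grip":104},{"rot":[0,0,0],"xyz":[-0.0035,-0.0005,0.047],"grip":104}]}}

```text
clock: 19.32
tool_pos: [0.4776, 0.0711, 0.0358]
eef_rot: [0.657, 0.754, 0.0, -0.0]
contact_force: [-0.3, -0.4, 0.3]
opening: 0.661
finger_force: 7.8
```

```bash
python3 go.py .477 .0716 .0275 8
```

```text
t 19.32 tcp [0.4776 0.0711 0.0358] yaw 7.9 tilt 0.0 open mm 58.2 F [-0.3 -0.4  0.3] 7.815864616295585 q [-0.23  0.88 -0.02  2.13  0.14  0.13 -0.24]
shift [ 0.0005 -0.0005  0.0083] turn [-0.     -0.0001 -0.0023] worldturn 0.1
```

>>> {"method": "carry_out", "body": {"plan": [{"rot":[0,0,0],"xyz":[0,-0.0005,0.002],"grip":104},{"rot":[0,0,0],"xyz":[0,-0.0005,0.004],"grip":104},{"rot":[0,0,0],"xyz":[0,-0.0005,0.0055],"grip":104},{"rot":[0,0,0],"xyz":[0,-0.0005,0.007],"grip":104},{"rot":[0,0,0],"xyz":[0,-0.0005,0.008],"grip":104},{"rot":[0,0,0],"xyz":[0,-0.0005,0.008],"grip":104}]}}

```text
clock: 19.82
tool_pos: [0.4771, 0.0708, 0.0277]
eef_rot: [0.657, 0.754, 0.0, 0.0]
contact_force: [0.8, 0.3, 1.8]
opening: 0.663
finger_force: 7.7
```

```bash
python3 f.py
```

```text
[-0.2808 -0.3256  1.465   0.4771  0.0708  0.0278]
```

Seated. Releasing, rising aside, then turning for the flank grip.

>>> {"method": "carry_out", "body": {"plan": [{"rot":[0,0,0],"xyz":[0,0,0],"grip":84},{"rot":[0,0,0],"xyz":[0,0,0],"grip":76},{"rot":[0,0,0],"xyz":[0,0,0],"grip":68},{"rot":[0,0,0],"xyz":[0,0,0],"grip":50},{"rot":[0,0,0],"xyz":[0,0,0],"grip":25},{"rot":[0,0,0],"xyz":[0,0,0],"grip":0},{"rot":[0,0,0],"xyz":[0,0,0],"grip":0}]}}

```text
clock: 20.6
tool_pos: [0.477, 0.0708, 0.0277]
eef_rot: [0.657, 0.754, -0.0, -0.0]
contact_force: [0.5, -0.6, 0.6]
opening: 0.988
finger_force: 0.0
```

>>> {"method": "carry_out", "body": {"plan": [{"rot":[0,0,0],"xyz":[0,0,-0.01],"grip":0},{"rot":[0,0,0],"xyz":[0,0,-0.03],"grip":0},{"rot":[0,0,0],"xyz":[0,0,-0.06],"grip":0},{"rot":[0,0,-0.1],"xyz":[0,0,-0.09],"grip":0},{"rot":[0,0,-0.2],"xyz":[0.03,0,-0.11],"grip":0},{"rot":[0,0,-0.32],"xyz":[0.07,0,-0.11],"grip":0},{"rot":[0,0,-0.44],"xyz":[0.11,0,-0.11],"grip":0},{"rot":[0,0,-0.56],"xyz":[0.15,0,-0.11],"grip":0}]}}

```text
clock: 21.27
tool_pos: [0.4566, 0.2207, 0.1393]
eef_rot: [0.421, 0.907, 0.001, 0.001]
contact_force: [0.3, -1.5, -1.2]
opening: 0.999
finger_force: 0.0
```

```bash
python3 go.py .4768 .0714 .1 98;python3 look.py
```

```text
t 21.27 tcp [0.4566 0.2207 0.1393] yaw 40.2 tilt 0.12 open mm 87.9 F [ 0.3 -1.5 -1.2] 0.0 q [-0.43  0.7  -0.18  2.01  0.26  0.45 -0.1 ]
shift [-0.127  -0.081   0.0392] turn [ 0.0011  0.0018 -1.0089] worldturn 57.8
egg [328. 228.] 312.0 plane [0.4765 0.0712 0.05  ] tri [0.4764 0.0716 0.0476] 0.0008 yaw -172.0
egg [389. 231.] 307.0 plane [ 0.4731 -0.082   0.05  ] tri [ 0.4733 -0.0822  0.0523] 0.0011 yaw -8.5
egg [453. 242.] 399.0 plane [ 0.4515 -0.2422  0.05  ] tri [ 0.4514 -0.2405  0.0556] 0.0001 yaw -6.2
3
grey [236. 251.] 167.0 plane [0.4129 0.3035 0.03  ] tri [0.4289 0.195  0.194 ] 0.1538 yaw -55.7
grey [264. 215.] 110.0 plane [0.506  0.2379 0.03  ] tri [0.5148 0.1967 0.0544] 0.0782 yaw -147.7
grey [290. 202.] 288.0 plane [0.5415 0.1718 0.03  ] tri [0.5432 0.1702 0.0213] 0.0048 yaw -25.8
grey [419. 237.] 172.0 plane [ 0.4621 -0.1606  0.03  ] tri [ 0.4624 -0.162   0.0257] 0.001 yaw -8.0
4
```

Same manoeuvre, with a settle at the end.

>>> {"method": "carry_out", "body": {"plan": [{"rot":[0,0,-0.125],"xyz":[-0.02,-0.013,0],"grip":0},{"rot":[0,0,-0.25],"xyz":[-0.04,-0.026,0],"grip":0},{"rot":[0,0,-0.375],"xyz":[-0.06,-0.038,0],"grip":0},{"rot":[0,0,-0.5],"xyz":[-0.08,-0.051,0],"grip":0},{"rot":[0,0,-0.625],"xyz":[-0.1,-0.064,0],"grip":0},{"rot":[0,0,-0.75],"xyz":[-0.115,-0.073,0],"grip":0},{"rot":[0,0,-0.875],"xyz":[-0.125,-0.08,0.01],"grip":0},{"rot":[0,0,-1.0],"xyz":[-0.125,-0.08,0.03],"grip":0}]}}

```text
clock: 22.03
tool_pos: [0.4768, 0.0676, 0.1091]
eef_rot: [-0.063, 0.998, -0.002, 0.002]
contact_force: [0.1, -0.2, 0.2]
opening: 0.999
finger_force: 0.0
```

>>> {"method": "carry_out", "body": {"plan": [{"rot":[0,0,0],"xyz":[0,0,0.005],"grip":0},{"rot":[0,0,0],"xyz":[0,0,0.01],"grip":0},{"rot":[0,0,0],"xyz":[0,0,0.01],"grip":0},{"rot":[0,0,0],"xyz":[0,0,0.01],"grip":0},{"rot":[0,0,0],"xyz":[0,0,0.01],"grip":0}]}}

```text
clock: 22.45
tool_pos: [0.4758, 0.0729, 0.0984]
eef_rot: [-0.063, 0.998, 0.0, 0.001]
contact_force: [1.2, 0.2, 0.7]
opening: 1.003
finger_force: 0.0
```

```bash
python3 go.py .4768 .0714 .028 98
```

```text
t 22.45 tcp [0.4758 0.0729 0.0984] yaw 97.2 tilt 0.06 open mm 88.2 F [1.2 0.2 0.7] 0.0 q [-0.01  0.78 -0.38  2.1   0.74  0.4   0.7 ]
shift [-0.0008 -0.0016  0.0704] turn [-0.      0.0011 -0.0137] worldturn 0.8
```

>>> {"method": "carry_out", "body": {"plan": [{"rot":[0,0,-0.01],"xyz":[-0.0005,-0.0015,0.01],"grip":0},{"rot":[0,0,-0.01],"xyz":[-0.0005,-0.0015,0.025],"grip":0},{"rot":[0,0,-0.01],"xyz":[-0.0005,-0.0015,0.042],"grip":0},{"rot":[0,0,-0.01],"xyz":[-0.0005,-0.0015,0.056],"grip":0},{"rot":[0,0,-0.01],"xyz":[-0.0005,-0.0015,0.065],"grip":0},{"rot":[0,0,-0.01],"xyz":[-0.0005,-0.0015,0.069],"grip":0},{"rot":[0,0,-0.01],"xyz":[-0.0005,-0.0015,0.069],"grip":0},{"rot":[0,0,-0.01],"xyz":[-0.0005,-0.0015,0.069],"grip":0}]}}

```text
clock: 23.12
tool_pos: [0.4764, 0.0711, 0.0292]
eef_rot: [-0.068, 0.998, 0.0, 0.0]
contact_force: [0.0, 0.1, 0.9]
opening: 1.002
finger_force: 0.0
```

```bash
python3 go.py .4768 .0714 .028 98
```

```text
t 23.12 tcp [0.4764 0.0711 0.0292] yaw 97.8 tilt 0.04 open mm 88.2 F [0.  0.1 0.9] 0.0 q [-0.13  0.9  -0.19  2.13  0.87  0.19  0.6 ]
shift [-0.0004  0.0002  0.0012] turn [-0.      0.0007 -0.0033] worldturn 0.2
```

>>> {"method": "carry_out", "body": {"plan": [{"rot":[0,0,0],"xyz":[0,0,0.001],"grip":45},{"rot":[0,0,0],"xyz":[0,0,0.001],"grip":80},{"rot":[0,0,0],"xyz":[0,0,0.001],"grip":105},{"rot":[0,0,0],"xyz":[0,0,0.001],"grip":118},{"rot":[0,0,0],"xyz":[0,0,0.001],"grip":127},{"rot":[0,0,0],"xyz":[0,0,0.001],"grip":135},{"rot":[0,0,0],"xyz":[0,0,0.001],"grip":145},{"rot":[0,0,0],"xyz":[0,0,0.001],"grip":158}]}}

```text
clock: 23.78
tool_pos: [0.4762, 0.071, 0.0278]
eef_rot: [-0.068, 0.998, 0.0, 0.0]
contact_force: [0.1, -0.2, 1.2]
opening: 0.458
finger_force: 7.8
```

```bash
python3 go.py .4768 .0714 .028 98
```

```text
t 23.78 tcp [0.4762 0.071  0.0278] yaw 97.8 tilt 0.03 open mm 40.3 F [ 0.1 -0.2  1.2] 7.792414040832227 q [-0.13  0.9  -0.19  2.13  0.87  0.19  0.6 ]
shift [-0.0006  0.0003 -0.0002] turn [ 0.0004  0.0002 -0.0033] worldturn 0.2
```

>>> {"method": "carry_out", "body": {"plan": [{"rot":[0,0,0],"xyz":[0,0,-0.003],"grip":158},{"rot":[0,0,0],"xyz":[0,0,-0.008],"grip":158},{"rot":[0,0,0],"xyz":[0,0,-0.018],"grip":158},{"rot":[0,0,0],"xyz":[0,0,-0.034],"grip":158},{"rot":[0,0,0],"xyz":[0,0,-0.054],"grip":158},{"rot":[0,0,0],"xyz":[0,0,-0.075],"grip":158},{"rot":[0,0,0],"xyz":[0,0,-0.09],"grip":158},{"rot":[0,0,0],"xyz":[0,0,-0.1],"grip":158}]}}

```text
clock: 24.45
tool_pos: [0.4764, 0.0706, 0.1297]
eef_rot: [-0.068, 0.998, 0.0, 0.001]
contact_force: [-0.3, 0.0, -0.1]
opening: 0.461
finger_force: 7.9
```

```bash
python3 go.py .4622 -.1613 .128 82
```

```text
t 24.45 tcp [0.4764 0.0706 0.1297] yaw 97.8 tilt 0.09 open mm 40.6 F [-0.3  0.  -0.1] 7.908684158610413 q [ 0.04  0.73 -0.46  2.08  0.69  0.49  0.76]
shift [ 0.0455 -0.2279  0.0016] turn [0.0004 0.0016 0.2755] worldturn -15.8
```

>>> {"method": "carry_out", "body": {"plan": [{"rot":[0,0,0.02],"xyz":[0.003,-0.015,0],"grip":158},{"rot":[0,0,0.06],"xyz":[0.009,-0.045,0],"grip":158},{"rot":[0,0,0.11],"xyz":[0.0165,-0.083,0],"grip":158},{"rot":[0,0,0.16],"xyz":[0.0245,-0.122,0],"grip":158},{"rot":[0,0,0.2],"xyz":[0.032,-0.16,0],"grip":158},{"rot":[0,0,0.24],"xyz":[0.039,-0.195,0],"grip":158},{"rot":[0,0,0.275],"xyz":[0.044,-0.218,0],"grip":158},{"rot":[0,0,0.275],"xyz":[0.0455,-0.227,0],"grip":158}]}}

```text
clock: 25.12
tool_pos: [0.4602, -0.1654, 0.1278]
eef_rot: [0.073, 0.997, -0.002, -0.001]
contact_force: [-0.8, -0.0, -0.9]
opening: 0.463
finger_force: 7.9
```

>>> {"method": "carry_out", "body": {"plan": [{"rot":[0,0,0],"xyz":[0,0,0.01],"grip":158},{"rot":[0,0,0],"xyz":[0,0,0.02],"grip":158},{"rot":[0,0,0],"xyz":[0,0,0.025],"grip":158},{"rot":[0,0,0],"xyz":[0,0,0.025],"grip":158},{"rot":[0,0,0],"xyz":[0,0,0.025],"grip":158}]}}

```text
clock: 25.53
tool_pos: [0.462, -0.1592, 0.1028]
eef_rot: [0.068, 0.998, 0.0, -0.0]
contact_force: [-0.6, -0.3, -0.4]
opening: 0.461
finger_force: 7.9
```

```bash
python3 go.py .4622 -.1613 .034 82
```

```text
t 25.53 tcp [ 0.462  -0.1592  0.1028] yaw 82.2 tilt 0.04 open mm 40.5 F [-0.6 -0.3 -0.4] 7.908069390214223 q [ 0.48  0.77 -0.4   2.08  0.71  0.43  0.96]
shift [-0.0005 -0.0021  0.0688] turn [ 0.0006 -0.0004  0.0028] worldturn -0.2
```

>>> {"method": "carry_out", "body": {"plan": [{"rot":[0,0,0.002],"xyz":[0,-0.002,0.005],"grip":158},{"rot":[0,0,0.002],"xyz":[0,-0.002,0.02],"grip":158},{"rot":[0,0,0.002],"xyz":[0,-0.002,0.037],"grip":158},{"rot":[0,0,0.002],"xyz":[0,-0.002,0.052],"grip":158},{"rot":[0,0,0.002],"xyz":[0,-0.002,0.062],"grip":158},{"rot":[0,0,0.002],"xyz":[0,-0.002,0.067],"grip":158},{"rot":[0,0,0.002],"xyz":[0,-0.002,0.067],"grip":158},{"rot":[0,0,0.002],"xyz":[0,-0.002,0.067],"grip":158}]}}

```text
clock: 26.2
tool_pos: [0.4618, -0.1621, 0.0359]
eef_rot: [0.07, 0.998, -0.0, 0.0]
contact_force: [0.4, -0.7, -0.2]
opening: 0.459
finger_force: 7.9
```

```bash
python3 go.py .4622 -.1613 .0275 82
```

```text
t 26.2 tcp [ 0.4618 -0.1621  0.0359] yaw 82.0 tilt 0.01 open mm 40.4 F [ 0.4 -0.7 -0.2] 7.907978597559122 q [ 0.38  0.89 -0.23  2.1   0.83  0.24  0.85]
shift [-0.0003  0.0009  0.0084] turn [-0.      0.0001 -0.0007] worldturn 0.0
```

>>> {"method": "carry_out", "body": {"plan": [{"rot":[0,0,0],"xyz":[0,0.0005,0.002],"grip":158},{"rot":[0,0,0],"xyz":[0,0.0005,0.004],"grip":158},{"rot":[0,0,0],"xyz":[0,0.0005,0.0055],"grip":158},{"rot":[0,0,0],"xyz":[0,0.0005,0.007],"grip":158},{"rot":[0,0,0],"xyz":[0,0.0005,0.008],"grip":158},{"rot":[0,0,0],"xyz":[0,0.0005,0.008],"grip":158}]}}

```text
clock: 26.7
tool_pos: [0.4616, -0.1618, 0.0277]
eef_rot: [0.07, 0.998, -0.0, -0.0]
contact_force: [-0.5, 0.4, 0.8]
opening: 0.462
finger_force: 7.8
```

```bash
python3 f.py
```

```text
[-0.4033  0.2052  1.9189  0.4616 -0.1618  0.0278]
```

>>> {"method": "carry_out", "body": {"plan": [{"rot":[0,0,0],"xyz":[0,0,0],"grip":138},{"rot":[0,0,0],"xyz":[0,0,0],"grip":128},{"rot":[0,0,0],"xyz":[0,0,0],"grip":118},{"rot":[0,0,0],"xyz":[0,0,0],"grip":105},{"rot":[0,0,0],"xyz":[0,0,0],"grip":95},{"rot":[0,0,0],"xyz":[0,0,0],"grip":95},{"rot":[0,0,0],"xyz":[0,0,0],"grip":95}]}}

```text
clock: 27.48
tool_pos: [0.4617, -0.1618, 0.0277]
eef_rot: [0.07, 0.998, 0.0, 0.0]
contact_force: [-1.0, -0.6, 0.8]
opening: 0.625
finger_force: 0.0
```

>>> {"method": "carry_out", "body": {"plan": [{"rot":[0,0,0],"xyz":[0,0,-0.008],"grip":95},{"rot":[0,0,0],"xyz":[0,0,-0.025],"grip":95},{"rot":[0,0,0],"xyz":[0,0,-0.05],"grip":95},{"rot":[0,0,0],"xyz":[0,0,-0.085],"grip":95},{"rot":[0,0,0],"xyz":[0,0,-0.12],"grip":95},{"rot":[0,0,0],"xyz":[0,0.035,-0.14],"grip":95},{"rot":[0,0,0],"xyz":[0,0.075,-0.14],"grip":95},{"rot":[0,0,0],"xyz":[0,0.115,-0.14],"grip":95}]}}

```text
clock: 28.15
tool_pos: [0.4787, -0.0479, 0.1698]
eef_rot: [0.072, 0.997, -0.0, 0.002]
contact_force: [0.6, 0.7, 0.6]
opening: 0.63
finger_force: 0.0
```

>>> {"method": "carry_out", "body": {"plan": [{"rot":[0,0,0],"xyz":[0,0.04,0],"grip":95},{"rot":[0,0,0],"xyz":[0,0.08,0],"grip":95},{"rot":[0,0,0],"xyz":[0,0.12,0],"grip":95},{"rot":[0,0,0],"xyz":[0,0.16,0],"grip":95},{"rot":[0,0,0],"xyz":[0,0.2,0],"grip":95},{"rot":[0,0,0],"xyz":[0,0.23,0],"grip":95},{"rot":[0,0,0],"xyz":[0,0.23,0],"grip":95},{"rot":[0,0,0],"xyz":[0,0.23,0],"grip":95}]}}

```text
clock: 28.82
tool_pos: [0.5096, 0.182, 0.1683]
eef_rot: [0.068, 0.998, 0.001, 0.0]
contact_force: [-1.1, -1.0, -0.4]
opening: 0.626
finger_force: 0.0
```

```bash
python3 go.py; python3 look.py; python3 -c "
import cv2,numpy as np
t=cv2.imread('pics/last_top.png')[90:290,270:510];s=cv2.imread('pics/last_scene.png')[200:300,320:470]
cv2.imwrite('pics/fin.png',np.hstack([cv2.resize(i,(390,300)) for i in(t,s)]))"
```

```text
t 28.82 tcp [0.5096 0.182  0.1683] yaw 82.2 tilt 0.07 open mm 55.1 F [-1.1 -1.  -0.4] 0.0 q [-0.14  0.72 -0.49  1.88  0.51  0.67  0.5 ]
egg [389. 231.] 309.0 plane [ 0.473 -0.082  0.05 ] tri [ 0.4731 -0.0822  0.0523] 0.0012 yaw -9.1
egg [421. 237.] 312.0 plane [ 0.4616 -0.1617  0.05  ] tri [ 0.4616 -0.1613  0.0518] 0.0001 yaw -6.8
egg [453. 242.] 400.0 plane [ 0.4515 -0.2421  0.05  ] tri [ 0.4514 -0.2405  0.0555] 0.0001 yaw -6.5
3
grey [218. 214.] 172.0 plane [0.5075 0.3544 0.03  ] tri [ 0.518   0.3397 -0.0164] 0.0522 yaw -9.5
grey [239. 220.] 133.0 plane [0.4934 0.3009 0.03  ] tri [0.4947 0.2981 0.0281] 0.0068 yaw -132.2
3
```

View pics/fin.png

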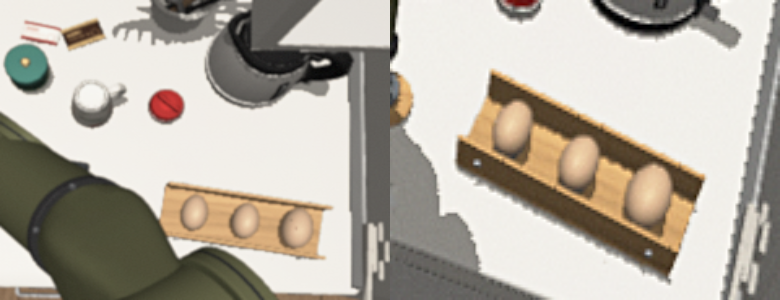

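All three eggs lie in the tray across it, in the scene crop at (515,125), (580,160) and (648,192). The duck egg is in the end pocket, and the bystanders in view are where they were.

```bash
python3 -c "
from plant import r
print(r.finish_job())"
```

```text
the job is handed in; nothing more can be done
None
```

I handed the job in at about 29 s of the 72 s: the last pictures show the duck egg in the end pocket and the hen's egg in the middle pocket, both lying across the tray, and the third egg unmoved; no verdict came back.

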